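Crimp a spray pump onto a perfume bottle

TASK

Crimp the pump onto the bottle that stands in the press's loading nest: push the nest fully home under the crimping head, then, with the lockout collar of the air valve lifted, push the lever past the gate to its forward stop and keep it there a moment. Bring the lever back behind the gate so that the head rises, let the collar drop and let go; leave the nest home with the bottle upright and the other things on the bench where they are.

Things in the scene. Friction and masses are not known exactly. Their poses are not given: they have to be found in the camera images.
- press: two-post crimping press, fixed; grey base 275 x 190 x 16 mm (x -105 to +170, y +-95), steel posts at x +115, y +-78, bridge 66 x 190 mm at heights 188 to 206, air cylinder above it to 274; nothing of the press in front of x +80 stands above 125 mm. Origin on the bench under the base; +x is the way the nest is pushed home (roughly away from the robot), z up
- nest (a joint): travel of the loading nest along the press's +x, m: 0 pulled out (as it starts), 0.070 home against the hard stop, the bottle then under the head. About 2 N of friction; stays where it is left
- nest_knob (a point): centre of the black upright knob, 26 mm across, 27 mm tall, about 53 mm above the bench, at the front (robot) end of the nest's aluminium slide (56 mm wide, top 26 mm above the bench, ends 11 mm in front of the knob's centre). Axes as the press; at press x = -0.067, y = 0 when pulled out. The bottle stands 112 mm beyond it (+x)
- bottle_mid (a point): square clear glass bottle 36 x 36 mm, 56 mm to its shoulder, with an aluminium pump ferrule and white stem on top, 89 mm overall, 110 g; stands loose in the white 14 mm high open-topped nest. This point is on its axis 40 mm above its underside; z along its axis
- valve: hand-lever air valve, fixed; foot plate 128 x 76 mm, aluminium body 112 x 60 mm to 56 mm height, steel gate quadrant 31 mm wide to 115 mm, air lines behind. Origin on the bench straight under the lever's pivot; +x is the way the lever is pushed forward (roughly away from the robot), z up
- lever_pivot (a point): pivot of the valve lever, 40 mm above the valve's origin; the hinge axis is its y, frame parallel to the valve
- lever (a joint): angle of the upright lever, rad: 0 back stop (leaning 0.36 towards the valve's -x), 0.78 forward stop (leaning 0.42 to +x). Collar down, it moves only from 0 to about 0.28, where the collar's cross pin meets the gate tooth; past about 0.59 the pin is beyond the tooth. Friction 0.15 N m; stays where left. The press head follows it down, 35 mm in all
- collar (a joint): lift of the collar along the lever, m: 0 down, 0.014 fully up. A spring presses it down with 4.5 to 7 N. Its pin clears the gate tooth when it is lifted by 8 mm or more
- collar_grip (a point): centre of the lockout collar: a knurled aluminium ring 36 mm across, 18 mm tall, with 24 mm wide flats 36 mm apart facing its +y and -y, sliding on the lever, 101 mm from the pivot when down; z is up along the lever, y along the hinge. The lever's black end knob (26 mm across, 18 mm tall) begins 24 mm above this point when the collar is down; a 16 mm sleeve goes on below the ring
- beaker: glass beaker 60 mm across, 70 mm tall, bystander near the front of the valve; origin under its centre
- sample: small capped glass bottle 26 mm across, 50 mm tall, bystander beside the press's slide; origin under its centre
- blue_cup: blue plastic cup 66 mm across, 70 mm tall, bystander; origin under its centre
- scale: flat pocket scale 130 x 85 x 19 mm, bystander; origin under its centre
- stock: amber bottle 52 mm across, 115 mm tall, bystander; origin under its centre
- phone: flat black phone 150 x 74 x 9 mm, bystander; origin under its centre
Not all that is in view belongs to the job. Leave any orange or pink look-alike of the valve alone.

How it is judged:
By the outcome, as a careful person would: the job done as asked, in the order asked, and still so for the second after the job is handed in, with the robot touching nothing.
It also fails if it takes over 64 s, if anything falls off the work surface, if the arm or the gripper's body presses on something with over 40 N, if the wrist force passes 120 N, or if a joint passes its speed limit or range.

ROBOT

A 6-joint arm with a two-finger parallel gripper is mounted at the origin on the work surface. World frame = base frame: x ahead of the robot, y to its left, z up, the work surface at z = 0. Lengths are in mm, angles in rad, forces in N, time in s.
With the tool pointing down it reaches from about 275 to 1000 mm from the base axis. Payload 8.4 kg.
Tool frame: the origin (TCP) lies on the centre line of the jaws, within the pads' length; the fingertips stand 17 mm ahead of it and the grasp point (between the pads) lies 2 mm behind it (r.tcp_to_tips is the z of the fingertips in the tool frame, in mm); z points along the fingers, y is the direction in which the jaws open and shut (so a half turn about z gives the same grasp; the last joint's range is limited). The gripper opens to 85 mm and grips with 20 to 120 N. Pads are 22 mm wide; open, the fingers measure 114 mm over their backs; the gripper's body (76 mm by 85 mm) begins 54 mm behind the grasp point. The pads swing forward as they close: fully open they stand 13 mm farther back than shut.
Start: joints at [-1.222, 0.353, 1.633, -0, 1.155, -0.002], TCP at [214.779, -586.939, 248.281] pointing down, gripper open.
Joint ranges: [-2.63, 2.63], [-0.92, 2.1], [0.06, 2.66], [-1.3, 4.44], [0, 2.69], [-3.02, 3.02]. Speed limits (rad/s): [2.22, 2.22, 2.79, 3.14, 3.14, 3.14].

INTERFACE

Orientations are given as [roll, pitch, yaw] about the fixed x, y, z axes, in that order (R = Rz(yaw) Ry(pitch) Rx(roll)).
In Python, from rig import r, cams, job gives the robot as it stands.
- The arm moves only by the tool drive_tool, never from a script. Its argument "deltas" is a list of rows, each a list of 4 numbers: the shift along the tool's x, y, z in cm, then the turn about the tool's z in rad. In form: [[x, y, z, roll], ...]. A call has 1 to 12 rows; each row shifts and turns the commanded pose from where the row before left it, along the tool's axes as they then stand; what a row does not reach is not made up. A row lasts 1/12 s, in which the tool goes at most 41.7 mm and 7.16 degrees, less where a joint would pass 70% of its speed; a pose out of reach is approached as far as the arm can. A call with a gripper value outside its range is refused whole. "jaw" is the closure, from 0 (fully open) to 1 (shut), set as the call begins (left out, the last holds). The fingers move at their own pace and stop on an object; "force" is the grip in N (left out, the last holds). Time passes only in rows, so rows that do not move let the fingers close. It gives the time, the measured TCP pose, the force and the opening at its end, in the units of the state.
- r.sense(): the state, without advancing time (a new reading comes with each control period).
- cams.grab_frame(name): name is "scene" or "top" or "wrist"; returns (picture, depth): 400x640x3 uint8, red, green, blue; 400x640 float32, mm along the optical axis (not along the pixel's ray), 0 where there is no reading.
- cams.camera_params(name): a dict with "fx", "fy", "cx", "cy" (pixels), "R" (3x3) and "t" (3): a world point X has camera coordinates R X + t. Camera axes: x right, y down, z forward; pixel columns grow to the right and rows downward; lengths in mm; the calibration is good to about 2 mm. A picture is of the moment at which its call begins: read the wrist's pose just before it. camera_params takes no time and is no camera call; for the wrist camera it gives the pose at the moment of the call.
- job.sign_off(): hands the job in, once; it reports no verdict.
The state is a dict: "clock": time; "qpos": joint angles; "qvel": joint speeds; "joint_efforts": joint torques, N m; "eef_pos": TCP position; "tcp_rot": TCP orientation; "contact_force": force on the tool from outside, world axes, zero at the start; "wrist_torque": the same for the moment, N m; "opening": opening from 0.0 (shut) to 1.0 (fully open).
Only numpy, scipy, OpenCV 4.12 (cv2) and the standard library are available. Lean on these libraries where they do the work, as an engineer would, in place of code of your own. Each camera call takes 0.05 s, during which the arm holds its last target. There are 200 camera calls.

## Working session

There is one attempt and no reset: what is moved stays moved. The work goes in short steps, Python scripts to look and compute and a tool call to move; the robot and the scene stay as the last step left them, time stands still between calls to the robot, and variables do not carry over. Pictures are saved under pics/ and viewed, about 8 in all and at most 12, crops included, and the job is handed in when it is done.

Besides the shell and the picture viewer there is one more tool, called after "Request:" as name(argument=value, ...) on one line, values as JSON. drive_tool: Moves the arm, as the interface text tells. Its arguments: {"type":"object","properties":{"deltas":{"type":"array"},"jaw":{"type":"number"},"force":{"type":"number"}},"required":["deltas"]}

```bash
ls; mkdir -p pics
cat > h.py <<'E'
import numpy as np, cv2
from rig import r, cams, job
def grab(name,fn):
    p,d=cams.grab_frame(name); c=cams.camera_params(name)
    cv2.imwrite('pics/%s.png'%fn,p[:,:,::-1]); np.savez('pics/%s.npz'%fn,p=p,d=d,**{k:np.array(v) for k,v in c.items()}); return p,d,c
def load(fn): return np.load('pics/%s.npz'%fn)
def P(f,u,v,z=None):
    d=f['d'][int(v),int(u)] if z is None else None
    ray=np.array([(u-f['cx'])/f['fx'],(v-f['cy'])/f['fy'],1.0])
    if z is None: return f['R'].T@(ray*d-f['t'])
    o=-f['R'].T@f['t']; w=f['R'].T@ray
    return o+w*(z-o[2])/w[2]
def crop(fn,x0,y0,x1,y1,k,out):
    im=cv2.imread('pics/%s.png'%fn)[y0:y1,x0:x1]; cv2.imwrite('pics/%s.png'%out,cv2.resize(im,None,fx=k,fy=k,interpolation=cv2.INTER_CUBIC))
E
python3 - <<'E'
from h import *
for n in ('scene','top'):
    grab(n,n)
a=cv2.imread('pics/scene.png');b=cv2.imread('pics/top.png')
for n in('scene','top'):
    f=load(n); print(n,(-f['R'].T@f['t']).round(),f['R'].round(2).tolist())
print(r.sense())
E
```

```text
pics
scene [1185.  507. 1079.] [[-0.55, 0.84, 0.01], [0.6, 0.4, -0.69], [-0.58, -0.37, -0.72]]
top [ 123.  -11. 1550.] [[0.0, -1.0, 0.0], [-0.98, -0.0, -0.22], [0.22, -0.0, -0.98]]
{'clock': 0.1, 'qpos': array([-1.22238650e+00,  3.53580301e-01,  1.63406621e+00,  1.04244506e-05,
        1.15521603e+00, -2.41437659e-03]), 'qvel': array([ 8.59044379e-04,  7.16165179e-05, -1.94685919e-03,  6.51258292e-04,
       -9.87215175e-04, -2.00478872e-03]), 'joint_efforts': array([ 3.88171065e-04, -6.06355405e+01, -3.42824507e+01,  5.68182531e-05,
        4.01126061e-03,  1.82204059e-05]), 'eef_pos': array([ 214.64765696, -586.54280371,  247.63310859]), 'tcp_rot': array([-3.14032280e+00, -1.25977376e-05,  3.50819982e-01]), 'contact_force': array([-0.29029169,  0.1321003 ,  0.63949472]), 'wrist_torque': array([-0.01622472,  0.00052511,  0.00413321]), 'opening': 0.9981928240433005}
```

View pics/scene.png

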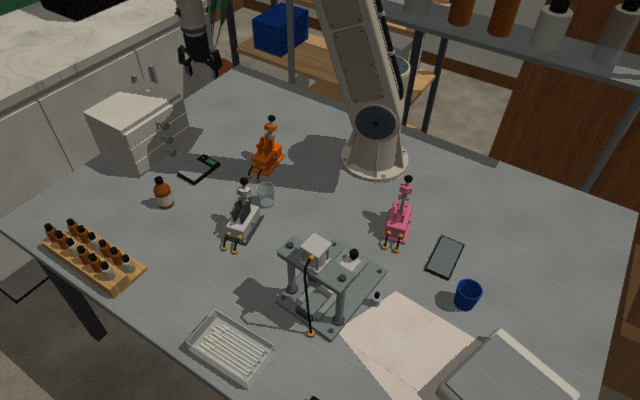

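View pics/top.png

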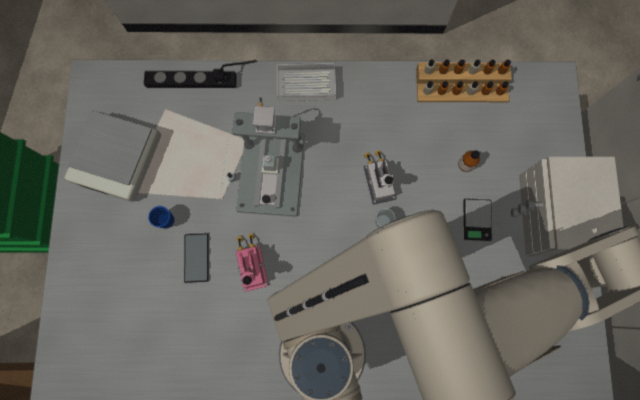

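The top view shows the press slide with its knob at about (267,198), the grey valve at (380,180), the pink decoy at (250,270), and the beaker at (386,217). The orange decoy is hidden under the arm and only the scene view shows it, at (267,155). The plain aluminium/steel valve fits the description, so I'll confirm it in an enlarged crop.

Run:
```python
from h import *
crop('top',220,90,420,235,4,'c1')
crop('scene',210,160,400,340,4,'c2'); a=cv2.imread('pics/c2.png'); cv2.imwrite('pics/c2.png',a[:600])
```

```text
(no output)
```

View pics/c1.png

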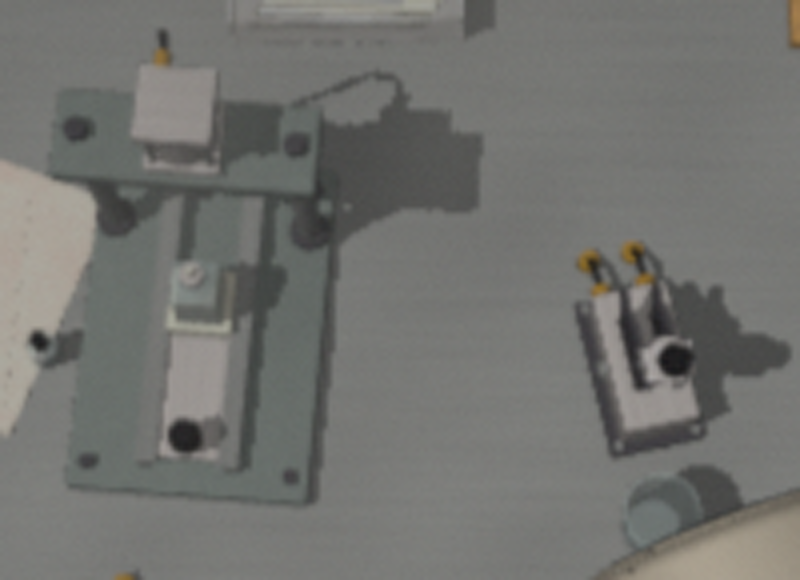

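View pics/c2.png

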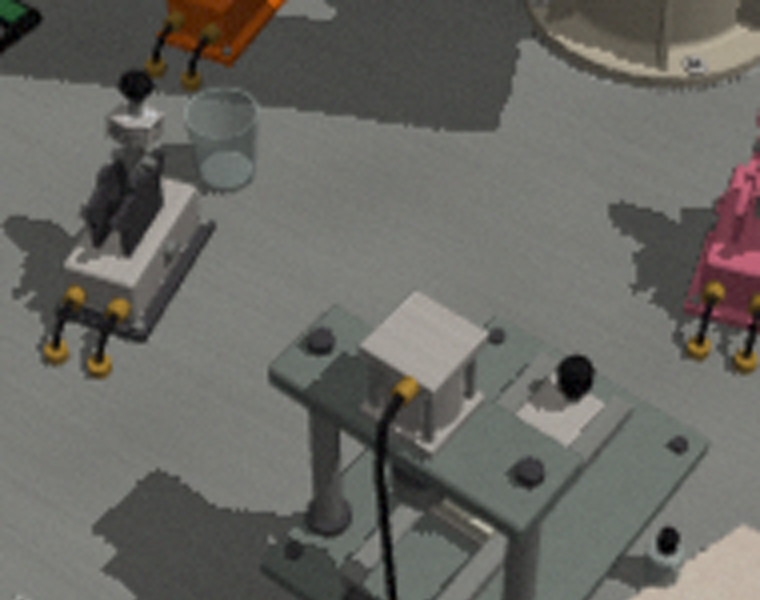

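The crop confirms the real valve: an aluminium body with a grey quadrant, a collar at crop (664,360) and a black end knob at (676,360). The nest knob is at crop (185,435), the bottle stem at (192,272), and the sample stands left of the base at (40,340). Next I'll measure the poses.

Run:
```python
from h import *
f=load('top')
c=lambda x,y,z=None:P(f,x/4+220-.375,y/4+90-.375,z)
def show(n,*a): print(n,c(*a).round(1), 'depth:',c(a[0],a[1]).round(1))
show('knob',185,435,66)
show('baseFL',68,487,16);show('baseFR',310,503,16);show('stem',192,272,110)
show('bridgeFL',50,178,206);show('bridgeFR',315,193,206)
for n,p in dict(bFL=(628,435),bFR=(698,415),bBL=(597,293),bBR=(664,280)).items(): show(n,*p,56)
for n,p in dict(fFL=(617,456),fFR=(704,434),fBL=(577,306)).items(): show(n,*p,8)
show('levknob',676,360,160);show('collar',660,362,140);show('sample',40,342,50);show('beaker',662,512,70)
# depth based valve points
h,w=f['d'].shape
uu,vv=np.meshgrid(np.arange(w),np.arange(h)); 
ray=np.stack([(uu-f['cx'])/f['fx'],(vv-f['cy'])/f['fy'],np.ones_like(uu)],-1)*f['d'][...,None]
W=(ray-f['t'])@f['R']
m=np.zeros((h,w),bool); m[145:205,360:398]=1
Z=W[...,2]
for lo,hi,n in((48,62,'body'),(155,185,'knob'),(120,150,'collar')):
    q=W[m&(Z>lo)&(Z<hi)]; print(n,len(q),q.mean(0).round(1),cv2.minAreaRect(q[:,:2].astype(np.float32)),np.median(q[:,2]))
m[:]=0;m[185:205,255:280]=1
q=W[m&(Z>55)&(Z<75)];print('nk',len(q),q.mean(0).round(1))
m[:]=0;m[100:220,225:310]=1
q=W[m&(Z>10)&(Z<22)];print('base',len(q),cv2.minAreaRect(q[:,:2].astype(np.float32)),np.median(q[:,2]))
q=W[m&(Z>195)&(Z<215)];print('bridge',len(q),cv2.minAreaRect(q[:,:2].astype(np.float32)),np.median(q[:,2]))
```

```text
knob [455.2 169.8  66. ] depth: [455.4 170.   64.8]
baseFL [424.7 265.7  16. ] depth: [428.4 269.2  -3.2]
baseFR [412.5  77.3  16. ] depth: [416.7  78.5  -6. ]
stem [570.3 162.8 110. ] depth: [566.5 161.3 122. ]
bridgeFL [609.3 253.2 206. ] depth: [683.4 293.4   1.7]
bridgeFR [598.8  66.1 206. ] depth: [598.  66. 208.]
bFL [ 458.3 -166.7   56. ] depth: [ 463.5 -169.1   33.1]
bFR [ 474.1 -220.5   56. ] depth: [ 473.8 -220.3   57.3]
bBL [ 571.  -144.9   56. ] depth: [ 578.5 -147.1   31.1]
bBR [ 581.7 -197.    56. ] depth: [ 599.1 -204.1   -0.9]
fFL [ 452.2 -162.7    8. ] depth: [ 453.  -163.1    4.4]
fFR [ 470.1 -231.6    8. ] depth: [ 470.  -231.5    8.5]
fBL [ 574.6 -133.     8. ] depth: [ 575.9 -133.4    3.5]
levknob [ 490.  -191.3  160. ] depth: [ 484.7 -188.6  180.2]
collar [ 493.8 -182.2  140. ] depth: [ 493.4 -182.   141.6]
sample [532.1 285.9  50. ] depth: [533.2 286.7  46.1]
beaker [ 396.1 -189.6   70. ] depth: [ 409.7 -198.4   -3.2]
body 404 [ 514.8 -178.1   55.3] ((522.35302734375, -181.64645385742188), (113.90447998046875, 60.384559631347656), 12.254600524902344) 55.355150995390844
knob 64 [ 486.6 -189.3  176. ] ((487.1949462890625, -190.35476684570312), (22.58390235900879, 24.095813751220703), 26.2746639251709) 176.68961121198743
collar 64 [ 494.  -181.4  143.4] ((500.8511962890625, -185.82765197753906), (45.14309310913086, 35.342918395996094), 8.537772178649902) 143.916570109158
nk 55 [456.5 170.9  64.2]
base 2731 ((602.2677001953125, 178.53990173339844), (390.8502197265625, 235.93556213378906), 1.1318508386611938) 15.687631819435383
bridge 1112 ((638.5001220703125, 157.85888671875), (189.22073364257812, 68.43878936767578), 86.15111541748047) 205.35213763608465
```

```bash
cat >> h.py <<'E'
def go(x,y,z,yaw=None,p=None):
    s=r.sense(); p=s['eef_pos'] if p is None else np.array(p); w=s['tcp_rot'][2]
    d=np.array([x,y,z])-p; c,sn=np.cos(w),np.sin(w)
    t=np.array([d[0]*c+d[1]*sn, d[0]*sn-d[1]*c, -d[2]])/10
    print('tool cm',t.round(2),'norm',np.linalg.norm(t).round(2),'roll',None if yaw is None else round(w-yaw,3))
E
python3 - <<'E'
from h import *
c=cams.camera_params('wrist'); R,t=np.array(c['R']),np.array(c['t'])
s=r.sense(); w=s['tcp_rot'][2]
o=-R.T@t-s['eef_pos']; cc,sn=np.cos(w),np.sin(w)
print('cam in tool',[o[0]*cc+o[1]*sn,o[0]*sn-o[1]*cc,-o[2]],'fwd',R[2],c['fx'])
go(360,-170,300,0.213)
E
```

```text
cam in tool [np.float64(83.19681171930443), np.float64(-0.06109519126729879), np.float64(-124.59395557954718)] fwd [-0.29812024 -0.10841038 -0.948352  ] 300.33424969074093
tool cm [ 27.97 -34.12  -5.24] norm 44.43 roll 0.138
```

Request:
drive_tool(deltas=[[3.21,-2.34,-0.44,0],[3.21,-2.34,-0.44,0],[3.21,-2.34,-0.44,0],[3.21,-2.34,-0.44,0],[3.21,-2.34,-0.44,0],[3.21,-2.34,-0.44,0],[3.21,-2.34,-0.44,0],[3.21,-2.34,-0.44,0],[3.21,-2.34,-0.44,0],[3.21,-2.34,-0.44,0],[3.21,-2.34,-0.44,0],[3.21,-2.34,-0.44,0]])

```text
clock: 1.1
eef_pos: [480.5, -189.0, 301.2]
tcp_rot: [-3.142, 0.0, 0.351]
contact_force: [1.0, -0.6, 0.7]
opening: 1.003
```

Request:
drive_tool(deltas=[[0,0,0,0.07],[0,0,0,0.068],[0,0,0,0],[0,0,0,0]])

```text
clock: 1.43
eef_pos: [479.9, -190.7, 300.8]
tcp_rot: [-3.141, 0.001, 0.215]
contact_force: [-0.2, -0.5, -0.4]
opening: 1.004
```

Run:
```python
from h import *
s=r.sense(); print(s['clock'],s['eef_pos'],s['tcp_rot'],s['contact_force'])
p,d,c=grab('wrist','w1'); f=load('w1')
grab('top','top2')
h,w=d.shape
uu,vv=np.meshgrid(np.arange(w),np.arange(h))
W=(np.stack([(uu-f['cx'])/f['fx'],(vv-f['cy'])/f['fy'],np.ones_like(uu)],-1)*d[...,None]-f['t'])@f['R']
Z=W[...,2]; m=(d>0)&(abs(W[...,0]-510)<90)&(abs(W[...,1]+182)<60)
for lo,hi in((52,60),(168,182),(150,168),(125,150)):
    k=m&(Z>lo)&(Z<hi); q=W[k]
    if len(q): print(lo,hi,len(q),q.mean(0).round(1),cv2.minAreaRect(q[:,:2].astype(np.float32)),np.median(q[:,2]).round(1),uu[k].mean(),vv[k].mean())
```

```text
1.4333 [ 479.85276443 -190.68153127  300.80664653] [-3.14129167e+00  5.23501087e-04  2.15157554e-01] [-0.23410344 -0.49707697 -0.38304664]
52 60 2690 [ 539.1 -176.6   54.7] ((499.56488037109375, -184.44476318359375), (164.7095947265625, 62.72871398925781), 10.348979949951172) 54.7 320.39665427509294 115.30223048327137
168 182 629 [ 492.3 -187.   175.4] ((491.2212219238281, -187.01571655273438), (23.548917770385742, 24.788026809692383), 11.251916885375977) 175.8 320.29093799682033 181.97456279809222
150 168 18 [ 502.3 -184.9  152.9] ((504.5567321777344, -181.78945922851562), (14.59725570678711, 17.69024085998535), 24.23638153076172) 151.0 320.3888888888889 164.77777777777777
125 150 943 [ 504.7 -184.2  144.7] ((501.8056640625, -184.81826782226562), (32.53538513183594, 35.97538757324219), 12.911998748779297) 145.8 320.2863202545069 160.25874867444327
```

View pics/w1.png

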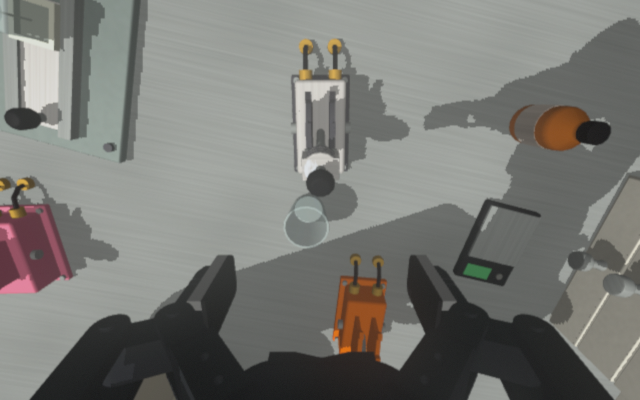

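The wrist view shows the grey valve with its lever centred at column 320, knob (320,182), collar (320,160) and the beaker just in front at (306,222). The orange and pink valves stand apart. Pivot comes out at about (539.5,-177) with yaw 0.213, and the heights match the given sizes. The nest goes first.

Request:
drive_tool(deltas=[[0.12,-3.69,0,0],[0.12,-3.69,0,0],[0.12,-3.69,0,0],[0.12,-3.69,0,0],[0.12,-3.69,0,0],[0.12,-3.69,0,0],[0.12,-3.69,0,0],[0.12,-3.69,0,0],[0.12,-3.69,0,0],[0.12,-3.69,0,0]], jaw=1, force=30)

```text
clock: 2.37
eef_pos: [413.3, 173.4, 301.3]
tcp_rot: [-3.142, -0.001, 0.213]
contact_force: [0.6, 0.1, -0.0]
opening: -0.002
```

Request:
drive_tool(deltas=[[0,0,2,0.094],[0,0,4,0.094],[0,0,4,0.093],[0,0,4,0],[0,0,3,0],[0,0,2,0],[0,0,0,0],[0,0,0,0]])

```text
clock: 3.03
eef_pos: [413.4, 171.7, 110.7]
tcp_rot: [3.141, 0.002, -0.068]
contact_force: [0.2, 0.9, 0.1]
opening: 0.001
```

Run:
```python
from h import *
s=r.sense(); print(s)
grab('wrist','w2'); go(412.6,171.9,55,-.066)
crop('w2',160,0,480,400,1.5,'w2c')
```

```text
{'clock': 3.0333, 'qpos': array([3.90310452e-01, 2.80221313e-01, 2.11832180e+00, 3.18773612e-05,
       7.45512862e-01, 2.02930025e+00]), 'qvel': array([ 0.00175474, -0.04138986, -0.02992662, -0.00062342,  0.01375134,
        0.00609663]), 'joint_efforts': array([ 3.28614435e-02, -4.17323756e+01, -2.17122656e+01,  2.22905888e-03,
       -1.82602792e-01, -1.64412515e-02]), 'eef_pos': array([413.4077879 , 171.71295511, 110.65752445]), 'tcp_rot': array([ 3.14052171e+00,  2.21844153e-03, -6.82181065e-02]), 'contact_force': array([0.20417887, 0.92235693, 0.09964906]), 'wrist_torque': array([ 0.02172501,  0.02092883, -0.02880194]), 'opening': 0.0012152108774881854}
tool cm [-0.17  0.04  5.67] norm 5.68 roll -0.002
```

View pics/w2c.png

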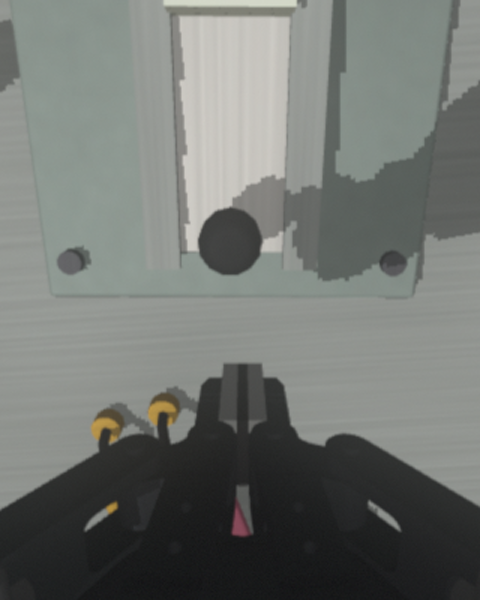

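The knob appears about 4 mm left of the fingers (crop (230,240) against column 242). The pink valve sits just behind the gripper, so I'll check clearance before going down.

```bash
python3 - <<'E'
from h import *
f=load('top2'); d=f['d'];h,w=d.shape
uu,vv=np.meshgrid(np.arange(w),np.arange(h))
W=(np.stack([(uu-f['cx'])/f['fx'],(vv-f['cy'])/f['fy'],np.ones_like(uu)],-1)*d[...,None]-f['t'])@f['R']
m=(uu>225)&(uu<280)&(vv>228)&(vv<300)&(d>0)
for lo,hi in((12,48),(48,62),(62,120),(120,150),(150,190)):
    q=W[m&(W[...,2]>lo)&(W[...,2]<hi)]
    if len(q): print(lo,len(q),q.min(0).round(),q.max(0).round())
E
python3 - <<'E'
from h import *
f=load('w2');print('knob',P(f,160+230/1.5,240/1.5,66.5),P(f,313,160))
E
```

```text
12 127 [250. 178.  12.] [354. 263.  47.]
48 223 [249. 180.  48.] [312. 253.  62.]
62 92 [251. 190.  62.] [308. 251. 118.]
knob [463.15431239 174.14826063  66.5       ] [463.18192411 174.33568359  66.57326429]
```

Request:
drive_tool(deltas=[[0,-0.15,2.5,0],[0,-0.15,2,0],[0,0,1.1,0],[0,0,0,0],[0.5,0,0,0],[0.5,0,0,0],[0.3,0,0,0],[0,0,0,0],[0,0,0,0]])

```text
clock: 3.83
eef_pos: [427.8, 174.6, 55.8]
tcp_rot: [-3.141, -0.001, -0.069]
contact_force: [-0.9, 0.0, -0.1]
opening: 0.005
```

Request:
drive_tool(deltas=[[0.3,0,0,0],[0.3,0,0,0],[0.3,0,0,0],[0.3,0,0,0]])

```text
clock: 4.17
eef_pos: [438.8, 173.6, 55.0]
tcp_rot: [3.141, 0.001, -0.068]
contact_force: [-2.7, 0.0, 1.9]
opening: -0.0
```

Request:
drive_tool(deltas=[[0.4,0,0,0],[0.5,0,0,0],[0.6,0,0,0],[0.6,0,0,0],[0.6,0,0,0],[0.6,0,0,0],[0.6,0,0,0],[0.5,0,0,0],[0.4,0,0,0],[0.3,0,0,0],[0.2,0,0,0]])

```text
clock: 5.08
eef_pos: [492.2, 170.0, 55.0]
tcp_rot: [-3.142, 0.0, -0.068]
contact_force: [-2.2, -0.2, -1.0]
opening: 0.0
```

Request:
drive_tool(deltas=[[0.2,0,0,0],[0.2,0,0,0],[0.2,0,0,0],[0.2,0,0,0],[0.1,0,0,0]])

```text
clock: 5.5
eef_pos: [501.1, 169.5, 55.1]
tcp_rot: [-3.141, -0.0, -0.068]
contact_force: [-3.0, -1.0, -0.9]
opening: -0.001
```

Request:
drive_tool(deltas=[[0.15,0,0,0],[0.15,0,0,0],[0.1,0,0,0],[0.1,0,0,0]])

```text
clock: 5.83
eef_pos: [503.9, 169.1, 55.0]
tcp_rot: [3.141, 0.004, -0.069]
contact_force: [-14.0, 4.1, 9.5]
opening: -0.001
```

Request:
drive_tool(deltas=[[0.1,0,0,0],[0.1,0,0,0],[0,0,0,0]])

```text
clock: 6.08
eef_pos: [503.9, 169.0, 54.7]
tcp_rot: [3.14, 0.008, -0.069]
contact_force: [-17.0, 5.3, 11.1]
opening: -0.003
```

Force rises with no further travel, so the nest is against its stop. I'll back off, rise and check.

Request:
drive_tool(deltas=[[-1,0,0,0],[-2,0,0,0],[-1,0,0,0],[0,0,-2,0],[0,0,-4,0],[0,0,-4,0],[0,0,-4,0],[0,0,-4,0],[0,0,-2,0],[0,0,0,0]])

```text
clock: 6.92
eef_pos: [470.9, 172.8, 260.7]
tcp_rot: [-3.137, -0.01, -0.068]
contact_force: [-0.0, 0.2, -0.5]
opening: -0.003
```

Run:
```python
from h import *
print(r.sense()['eef_pos'])
grab('wrist','w3'); f=load('w3')
go(504,-185,254,.213)
cv2.imwrite('pics/w3c.png',cv2.resize(cv2.imread('pics/w3.png')[0:300,180:460],None,fx=2,fy=2))
```

```text
[470.92799281 172.77116463 260.7239515 ]
tool cm [ 5.85 35.42  0.4 ] norm 35.9 roll -0.281
```

View pics/w3c.png

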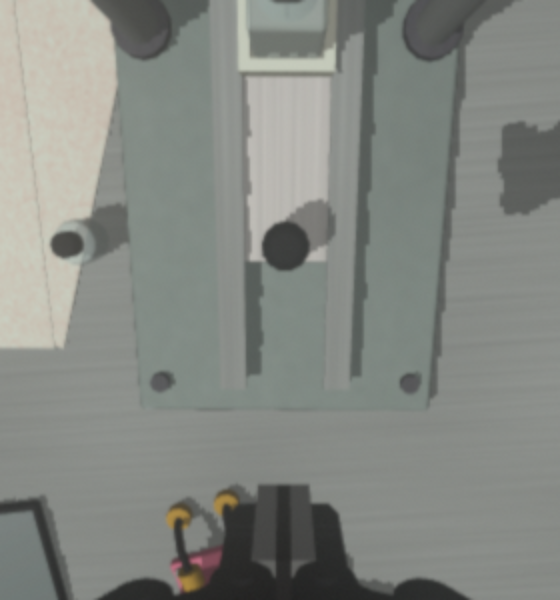

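The nest is home with the knob at crop (285,245), the bottle between the posts, and the sample untouched at (75,243). Next, the valve.

Request:
drive_tool(deltas=[[0.65,3.93,0,0],[0.65,3.93,0,0],[0.65,3.93,0,0],[0.65,3.93,0,0],[0.65,3.93,0,0],[0.65,3.93,0,0],[0.65,3.93,0,0],[0.65,3.93,0,0],[0.65,3.93,0,0]], jaw=0)

```text
clock: 7.72
eef_pos: [501.5, -187.1, 253.6]
tcp_rot: [-3.141, 0.001, -0.068]
contact_force: [0.2, 0.7, -1.0]
opening: 1.0
```

Request:
drive_tool(deltas=[[0,0,0,-0.1],[0,0,0,-0.1],[0,0,0,-0.081],[0,0,0,0],[0,0,0,0]])

```text
clock: 8.13
eef_pos: [501.7, -185.1, 253.8]
tcp_rot: [-3.141, 0.001, 0.21]
contact_force: [-0.2, -0.8, 0.1]
opening: 0.999
```

Run:
```python
from h import *
s=r.sense();print(s['eef_pos'],s['tcp_rot'])
p,d,c=grab('wrist','w4'); f=load('w4')
h,w=d.shape
uu,vv=np.meshgrid(np.arange(w),np.arange(h))
W=(np.stack([(uu-f['cx'])/f['fx'],(vv-f['cy'])/f['fy'],np.ones_like(uu)],-1)*d[...,None]-f['t'])@f['R']
Z=W[...,2]; m=(d>0)&(abs(W[...,0]-510)<60)&(abs(W[...,1]+182)<35)
for lo,hi in((168,184),(125,150)):
    k=m&(Z>lo)&(Z<hi); q=W[k]
    if len(q): print(lo,hi,len(q),q.mean(0).round(1),cv2.minAreaRect(q[:,:2].astype(np.float32)),np.median(q[:,2]).round(1),uu[k].mean(),vv[k].mean())
go(504,-185,136,.213)
```

```text
[ 501.7006838  -185.1250272   253.83164114] [-3.14078672e+00  1.36157665e-03  2.10051129e-01]
168 184 836 [ 493.3 -186.5  175.5] ((491.5230712890625, -186.9254150390625), (23.910001754760742, 25.122314453125), 6.582613468170166) 176.0 321.2882775119617 227.48803827751198
125 150 1355 [ 504.8 -183.8  144.7] ((501.88037109375, -184.4175567626953), (32.40122604370117, 36.083717346191406), 12.112009048461914) 145.8 321.090036900369 198.84059040590407
tool cm [ 0.21  0.04 11.81] norm 11.82 roll -0.003
```

View pics/w4.png

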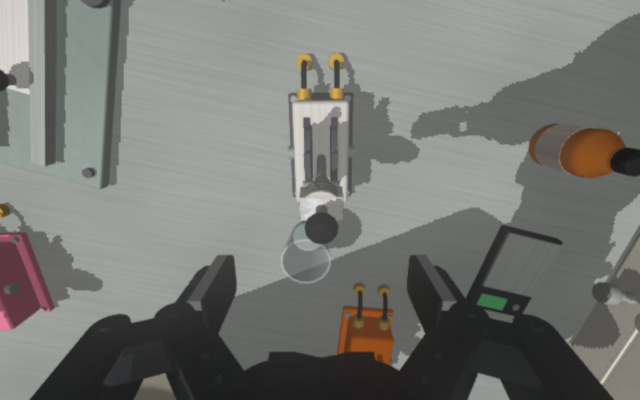

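The lever sits centred between the open fingers (knob (321,227), collar (321,199)). I'll go straight down and grip the flats.

Request:
drive_tool(deltas=[[0,0,2.5,0],[0,0,3,0],[0,0,3,0],[0,0,2,0],[0,0,1.58,0],[0,0,0,0],[0,0,0,0]])

```text
clock: 8.77
eef_pos: [501.7, -184.8, 133.6]
tcp_rot: [-3.141, 0.002, 0.212]
contact_force: [-0.2, -0.3, 0.7]
opening: 1.002
```

Request:
drive_tool(deltas=[[0,0,0,0],[0,0,0,0],[0,0,0,0],[0,0,0,0],[0,0,0,0],[0,0,0,0],[0,0,0,0],[0,0,0,0]], jaw=1, force=50)

```text
clock: 9.43
eef_pos: [502.2, -184.7, 135.3]
tcp_rot: [-3.141, -0.001, 0.213]
contact_force: [-2.8, 4.0, 9.7]
opening: 0.415
```

Request:
drive_tool(deltas=[[-0.07,0,-0.19,0],[-0.07,0,-0.19,0],[-0.07,0,-0.19,0],[-0.07,0,-0.19,0],[0,0,0,0]])

```text
clock: 9.85
eef_pos: [499.7, -185.2, 142.1]
tcp_rot: [-3.141, -0.001, 0.212]
contact_force: [2.5, 4.6, -4.7]
opening: 0.412
```

Request:
drive_tool(deltas=[[-0.06,0,-0.17,0],[-0.06,0,-0.17,0],[0,0,0,0],[0,0,0,0]])

```text
clock: 10.18
eef_pos: [498.6, -185.5, 145.3]
tcp_rot: [-3.141, -0.001, 0.212]
contact_force: [3.4, 4.4, -4.9]
opening: 0.413
```

The grip is on the flats (35 mm) and the collar is up about 10.7 mm against a spring force of about 5 N. Now the arc, in stages.

Request:
drive_tool(deltas=[[0.63,0,-0.22,0],[0.65,0,-0.18,0],[0.66,0,-0.14,0],[0.66,0,-0.1,0],[0,0,0,0]])

```text
clock: 10.6
eef_pos: [524.1, -179.8, 151.3]
tcp_rot: [-3.14, 0.001, 0.213]
contact_force: [-2.3, 3.4, -6.0]
opening: 0.418
```

Request:
drive_tool(deltas=[[0.67,0,-0.06,0],[0.67,0,-0.02,0],[0.67,0,0.02,0],[0.67,0,0.06,0],[0,0,0,0]])

```text
clock: 11.02
eef_pos: [549.8, -174.0, 151.0]
tcp_rot: [-3.14, 0.002, 0.213]
contact_force: [-4.0, 3.6, -6.3]
opening: 0.412
```

Run:
```python
from h import *
print(r.sense()['contact_force'])
p,d,c=grab('scene','s2')
crop('s2',215,160,315,250,6,'s2c');
```

```text
[-3.99823206  3.62725729 -6.31403307]
```

View pics/s2c.png

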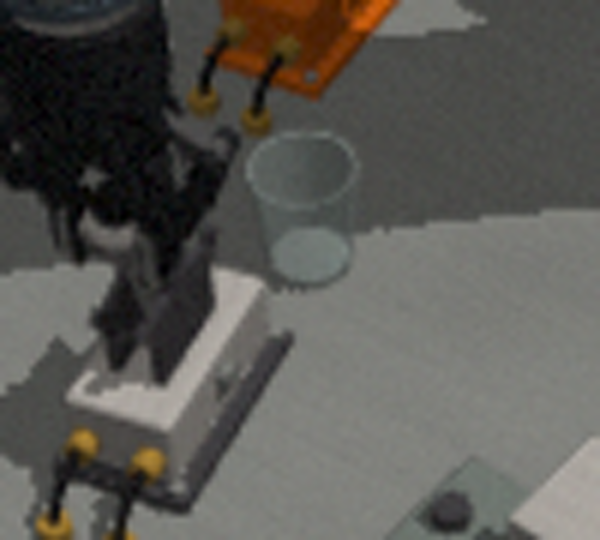

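The collar is still in the grip with the lever about upright, and forces are low, so it isn't blocked. On to the forward stop.

Request:
drive_tool(deltas=[[0.66,0,0.1,0],[0.65,0,0.14,0],[0.64,0,0.18,0],[0.63,0,0.22,0],[0.5,0,0.2,0],[0,0,0,0]])

```text
clock: 11.57
eef_pos: [577.9, -167.7, 141.9]
tcp_rot: [-3.139, 0.006, 0.213]
contact_force: [-10.8, 2.6, -3.3]
opening: 0.41
```

Request:
drive_tool(deltas=[[0.2,0,0.1,0],[0.15,0,0.07,0],[0,0,0,0]])

```text
clock: 11.82
eef_pos: [577.3, -167.7, 139.9]
tcp_rot: [-3.138, 0.013, 0.214]
contact_force: [-24.3, -2.7, 3.4]
opening: 0.41
```

The force climbs to 24 N with no more travel, which looks like the forward stop. I'll hold there and check the head and lever in the picture.

Run:
```python
from h import *
grab('scene','s3'); grab('top','t3')
a=[cv2.resize(cv2.imread('pics/%s.png'%n)[y0:y0+100,x0:x0+130],None,fx=3,fy=3,interpolation=cv2.INTER_CUBIC) for y0,x0 in((235,270),(160,205)) for n in('scene','s3')]
cv2.imwrite('pics/s3c.png',np.vstack([np.hstack(a[:2]),np.hstack(a[2:])])[:600])
print(r.sense()['contact_force'])
```

```text
[-23.97507035  -2.2233896    3.33241511]
```

View pics/s3c.png

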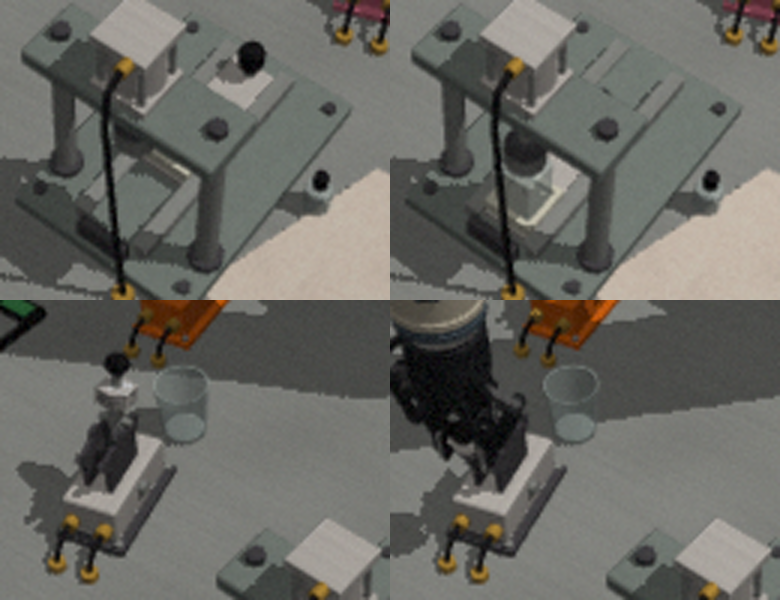

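The head is down on the bottle (right, (525,150)), the bottle stands upright in the nest, and the lever leans forward. I'll hold about a second, then back off the overshoot.

Request:
drive_tool(deltas=[[0,0,0,0],[0,0,0,0],[0,0,0,0],[0,0,0,0],[0,0,0,0],[0,0,0,0],[0,0,0,0],[0,0,0,0],[0,0,0,0],[0,0,0,0],[0,0,0,0],[0,0,0,0]])

```text
clock: 12.92
eef_pos: [577.4, -167.7, 140.1]
tcp_rot: [-3.138, 0.013, 0.213]
contact_force: [-23.3, -2.5, 2.8]
opening: 0.408
```

Request:
drive_tool(deltas=[[-0.2,0,-0.1,0],[-0.2,0,-0.1,0],[-0.2,0,-0.08,0],[0,0,0,0]])

```text
clock: 13.25
eef_pos: [576.6, -168.0, 144.0]
tcp_rot: [-3.139, 0.002, 0.212]
contact_force: [-5.6, 4.4, -4.8]
opening: 0.414
```

Request:
drive_tool(deltas=[[-0.59,0,-0.33,0],[-0.64,0,-0.19,0],[-0.66,0,-0.15,0],[-0.66,0,-0.11,0],[0,0,0,0]])

```text
clock: 13.67
eef_pos: [552.6, -173.5, 152.6]
tcp_rot: [-3.14, -0.002, 0.212]
contact_force: [-1.3, 7.1, -7.5]
opening: 0.415
```

Request:
drive_tool(deltas=[[-0.67,0,-0.07,0],[-0.67,0,-0.03,0],[-0.67,0,0.01,0],[-0.67,0,0.05,0],[0,0,0,0]])

```text
clock: 14.08
eef_pos: [526.9, -179.2, 153.1]
tcp_rot: [-3.141, -0.003, 0.212]
contact_force: [-0.4, 8.1, -7.1]
opening: 0.411
```

Request:
drive_tool(deltas=[[-0.67,0,0.09,0],[-0.66,0,0.13,0],[-0.65,0,0.17,0],[-0.62,0,0.18,0],[0,0,0,0]])

```text
clock: 14.5
eef_pos: [502.0, -184.8, 147.5]
tcp_rot: [-3.141, -0.004, 0.212]
contact_force: [1.2, 9.2, -5.7]
opening: 0.411
```

The lever is back behind the gate, so I'll lower the collar along it.

Request:
drive_tool(deltas=[[0.09,0,0.28,0],[0.09,0,0.28,0],[0.09,0,0.28,0],[0.08,0,0.26,0],[0,0,0,0]])

```text
clock: 14.92
eef_pos: [506.2, -184.0, 140.8]
tcp_rot: [-3.142, -0.004, 0.212]
contact_force: [-14.5, 14.5, 43.9]
opening: 0.406
```

Request:
drive_tool(deltas=[[-0.05,0,-0.2,0],[-0.05,0,-0.2,0],[0,0,0,0]])

```text
clock: 15.17
eef_pos: [505.1, -184.1, 141.5]
tcp_rot: [-3.142, -0.004, 0.212]
contact_force: [2.4, 9.3, -4.0]
opening: 0.412
```

Request:
drive_tool(deltas=[[0,0,0,0],[0,0,0,0],[0,0,0,0],[0,0,0,0],[0,0,0,0],[0,0,0,0],[0,0,0,0],[0,0,0,0]], jaw=0)

```text
clock: 15.83
eef_pos: [503.5, -185.0, 139.9]
tcp_rot: [3.142, -0.0, 0.213]
contact_force: [0.6, 0.3, -0.4]
opening: 1.0
```

Request:
drive_tool(deltas=[[0,0,-2,0],[0,0,-3,0],[0,0,-4,0],[0,0,-3,0],[0,0,-1,0],[0,0,0,0],[0,0,0,0],[0,0,0,0]])

```text
clock: 16.5
eef_pos: [502.5, -184.6, 268.1]
tcp_rot: [-3.14, 0.002, 0.213]
contact_force: [0.1, -0.4, 0.1]
opening: 1.0
```

Run:
```python
from h import *
s=r.sense();print(s['clock'],s['eef_pos'],s['contact_force'])
grab('scene','s5')
p,d,c=grab('wrist','w5'); f=load('w5')
h,w=d.shape
uu,vv=np.meshgrid(np.arange(w),np.arange(h))
W=(np.stack([(uu-f['cx'])/f['fx'],(vv-f['cy'])/f['fy'],np.ones_like(uu)],-1)*d[...,None]-f['t'])@f['R']
Z=W[...,2]; m=(d>0)&(abs(W[...,0]-510)<60)&(abs(W[...,1]+182)<35)
for lo,hi in((166,190),(125,158)):
    k=m&(Z>lo)&(Z<hi); q=W[k]
    if len(q): print(lo,hi,len(q),q.mean(0).round(1),cv2.minAreaRect(q[:,:2].astype(np.float32)),np.median(q[:,2]).round(1),q[:,2].max())
a=[cv2.resize(cv2.imread('pics/%s.png'%n)[y0:y0+100,x0:x0+130],None,fx=3,fy=3,interpolation=cv2.INTER_CUBIC) for y0,x0 in((235,270),(160,205)) for n in('scene','s5')]
cv2.imwrite('pics/s5c.png',np.vstack([np.hstack(a[:2]),np.hstack(a[2:])])[:600])
```

```text
16.5 [ 502.49292168 -184.60250389  268.10379901] [ 0.1333927  -0.44280669  0.07529462]
166 190 764 [ 496.4 -185.8  176.1] ((494.9122009277344, -185.90451049804688), (23.569896697998047, 24.689407348632812), 11.784836769104004) 176.8 180.57165440237284
125 158 1237 [ 507.3 -183.5  145.3] ((504.3797912597656, -184.06141662597656), (32.073936462402344, 36.278560638427734), 12.004388809204102) 146.3 156.2294032430473
```

View pics/s5c.png

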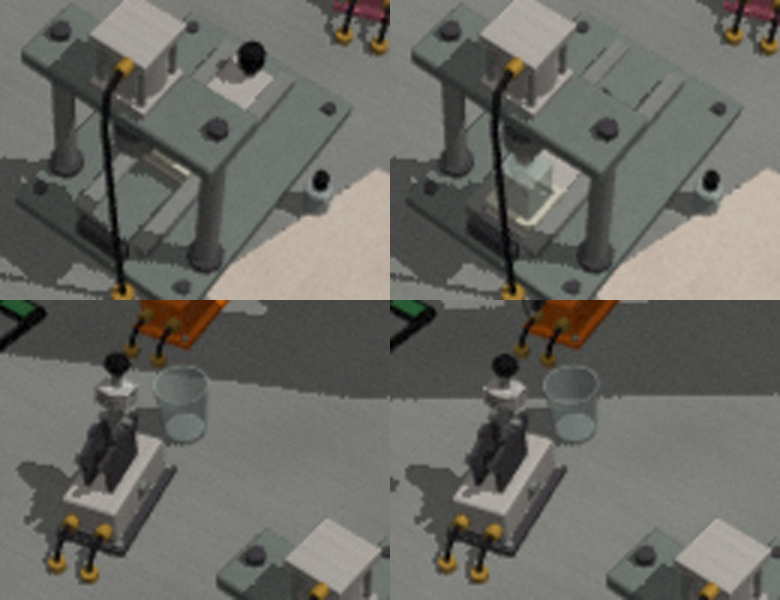

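The head is up and the bottle upright in the homed nest. The collar is down (same gap to the knob as at the start), the lever rests near its back stop, and nothing else has moved. Handing in.

```bash
python3 -c "
from h import *
print(job.sign_off(), r.sense()['clock'])"
```

```text
the job is handed in; nothing more can be done
the job is handed in; nothing more can be done
```

The pump is crimped and the job is handed in, at about 16.6 s of the 64 s allowed.

- **Nest:** I pushed it to its hard stop with the closed fingers. Travel stopped while the force rose to about 17–20 N, and the later pictures show it still home.
- **Lever:** I gripped the collar on its flats, lifted it about 10.7 mm, and took the lever to its forward stop. I held it there for over a second, and the picture showed the head down on the bottle. The lever then came back behind the gate, the collar was lowered and I let go.

**Last checks:** The head is up, the bottle is upright in the nest, and the robot is clear at z 268 mm with no contact force. The bystanders in the pictures I checked have not moved; I did not check the blue cup, scale, stock and phone again.

**What did not match or was left short:**
- The lever rests about 0.03 rad short of its back stop, still well behind the gate.
- At the forward stop, the gripper's travel was about 4 mm less than I worked out. The 24 N of resistance and the lowered head showed it was at the stop.
- The collar slid about 5 mm in the grip. While lowering it, the measured force on the tool briefly reached about 48 N through the fingers (44 N of it vertical) before I eased off. The 40 N limit is for the arm and gripper body, which I worked out to be about 19 mm above the lever knob, so I believe it was not broken.
- The top and wrist cameras disagreed by 5–8 mm. I settled it by touching the nest knob.

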